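# Shut, latch and switch on the sandwich maker

### The job

Set the sandwich maker to preheat: push its raised lid gently all the way down, flip the latch lever on the lid's front grip over towards the front until it snaps down and hooks under the lip of the base, and then flip the toggle switch beside the lid to on, away from the front. Do it all by pushing with the fingertips: do not pinch or lift anything, do not shove the sandwich maker along the worktop, and leave the other things standing where they are.

Things in the scene. Friction and masses are not known exactly. Their poses are not given: they have to be found in the camera images.
- maker: the sandwich maker, black, steel cover on its lid, loose on rubber feet, 2.8 kg. Origin: on the worktop under the middle of its hot plates; x axis from its front (grip, latch) to its rear (hinge), y to its left, z up. All offsets below: this frame, mm, lid shut. Base x -100 to 100, y -175 to 113, up to z 48; the strip y -175 to -113 at its right carries the switch
- lid (a joint): angle of the lid, rad: 0 = shut, grows as its front rises (starts between 0.5 and 0.8). Hinge line parallel to y at x 108, z 54. Stiff hinge: left alone the raised lid stays up; below about 0.5 it may stay or sink slowly; 1 to 5 N at its front push it down
- lid_front (a point): a point on the top of the lid near its front edge, left of the latch: x -80, y 65, z 92 when shut; moves with the lid. Lid when shut: x -99 to 99, y -113 to 113, flat top at z 92 (steel cover on it, x -76 to 84, y -95 to 95, top at z 94.5); front grip y -55 to 55, to x -131, top at z 83; on it two cheeks beside the latch, y 18 to 31 each side, x -147 to -95, top z 96
- latch (a joint): angle of the latch lever, rad: 0 = folded back over the lid (start), 3.64 = hanging in front, hooked under the base's lip. Pin parallel to y on the lid's grip at x -138, y 0, z 78. With the lid shut it leans 29 deg to the rear at 0, is upright at 0.50, passes dead centre at 1.10 (34 deg past upright) and then a spring snaps it over. It hooks only if the lid is fully shut
- latch_tip (a point): free end of the latch lever, a flat steel strip 34 mm wide, 4 mm thick, 68 mm long from its pin, small hook on its front side. Folded back over the shut lid: x -105, y 0, z 138, with free space behind it; 2 to 5 N push it over. Hooked: x -138, z 10
- base_lip (a point): middle of the front edge of the base's lip under the lid's grip, at x -134, y 0, z 40; the lip spans y -55 to 55 and z 30 to 50, and the latch hooks under it
- switch (a joint): angle of the toggle switch, rad: 0 = off (leans 20 deg to the front, its start), 0.70 = on (leans 20 deg to the rear). It snaps over past upright (0.35); about 2.5 N at its tip
- switch_tip (a point): the top of the switch's steel paddle (14 mm wide, 5.5 mm thick, 34 mm long from its pivot at x -20, y -146, z 51); off: x -32, z 83; on: x -8, z 83
- jam_jar: jam jar, 66 mm across, 108 mm tall, loose, beside the sandwich maker's front left; origin at the centre of its foot. To be left alone
- salt_shaker: salt shaker, 44 mm across, 90 mm tall, loose, at the sandwich maker's right; origin at the centre of its foot. To be left alone
- mug: mug, 87 mm across, 88 mm tall, loose, off the sandwich maker's front right; origin under its middle. To be left alone
- bowl: small white bowl, 115 mm across, 51 mm tall, loose, at the front left; origin at the centre of its foot. To be left alone

How it is judged:
By the outcome, as a careful person would: the job done as asked, in the order asked, and still so for the second after the job is handed in, with the robot touching nothing.
It also fails if it takes over 51 s, if anything falls off the work surface, if the arm or the gripper's body presses on something with over 40 N, if the wrist force passes 120 N, or if a joint passes its speed limit or range.

### The arm

A 6-joint arm with a two-finger parallel gripper is mounted at the origin on a cart in front of the work surface, level with it; the furniture and walls round the work are solid. World frame = base frame: x ahead of the robot, y to its left, z up, the work surface at z = 0. Lengths are in mm, angles in rad, forces in N, time in s.
With the tool pointing down it reaches from about 300 to 850 mm from the base axis. Payload 4.2 kg.
Tool frame: the origin (TCP) lies midway between the tips of the shut fingers; the grasp point (between the pads) lies robot.grip_point_offset behind it (robot.grip_point_offset is the distance from the TCP to the grasp point, in mm); z points along the fingers, y is the line along which they close (so a half turn about z gives the same grasp; the last joint's range is limited). The gripper opens to 91 mm and grips with 3 to 60 N. Pads are 32 mm wide; open, the fingers measure 118 mm over their backs; the gripper's body (76 mm by 178 mm) begins 60 mm behind the grasp point.
Start: joints at [-1.356, 0.32, 1.565, -0, 1.257, -0.02], TCP at [133.775, -559.238, 213.976] pointing down, gripper open.
Joint ranges: [-3.11, 3.11], [-0.84, 2.01], [0.21, 2.61], [-1.34, 4.49], [0.05, 2.63], [-2.56, 2.56]. Speed limits (rad/s): [2.57, 2.57, 3.14, 3.14, 3.14, 3.14].

### API

Orientations are given as a 3x3 rotation matrix whose columns are the frame's x, y, z axes.
In Python, from cell import robot, optics, job gives the robot as it stands.
- The arm moves only by the tool servo_tool, never from a script. Its argument "steps" is a list of rows, each a list of 5 numbers: the shift along the tool's x, y, z in m, then the turn about the tool's z in degrees, then the closure, from -1 (fully open) to 1 (shut). In form: [[dx, dy, dz, roll, jaw], ...]. A call has 1 to 10 rows; each row shifts and turns the commanded pose from where the row before left it, along the tool's axes as they then stand; what a row does not reach is not made up. A row lasts 1/8 s, in which the tool goes at most 62.5 mm and 10.7 degrees, less where a joint would pass 70% of its speed; a pose out of reach is approached as far as the arm can. A call with a gripper value outside its range is refused whole. The fingers move at their own pace and stop on an object; "newtons" is the grip in N (left out, the last holds). Time passes only in rows, so rows that do not move let the fingers close. It gives the time, the measured TCP pose, the force, the opening and the grip force at its end, in the units of the state.
- robot.sense(): the state, without advancing time (a new reading comes with each control period).
- optics.grab_frame(name): name is "scene" or "top" or "wrist"; returns the picture (384x512x3 uint8, red, green, blue); there is no depth.
- optics.camera_params(name): a dict with "fx", "fy", "cx", "cy" (pixels), "extrinsics" (4x4, takes a point from world to camera coordinates). Camera axes: x right, y down, z forward; pixel columns grow to the right and rows downward; lengths in mm; the calibration is good to about 2 mm. A picture is of the moment at which its call begins: read the wrist's pose just before it. camera_params takes no time and is no camera call; for the wrist camera it gives the pose at the moment of the call.
- job.job_done(): hands the job in; it is judged then, once.
The state is a dict: "time": time; "qpos": joint angles; "dq": joint speeds; "joint_torque": joint torques, N m; "ee_pos": TCP position; "orientation": TCP orientation; "wrist_force": force on the tool from outside, world axes, zero at the start; "moment": the same for the moment, N m; "grip_width": finger opening in mm; "gripper_force": force on a finger pad.
Only numpy, scipy, OpenCV 4.12 (cv2) and the standard library are available. Lean on these libraries where they do the work, as an engineer would, in place of code of your own. Each camera call takes 0.05 s, during which the arm holds its last target. There are 200 camera calls.

## Working session

There is one attempt and no reset: what is moved stays moved. The work goes in short steps, Python scripts to look and compute and a tool call to move; the robot and the scene stay as the last step left them, time stands still between calls to the robot, and variables do not carry over. Pictures are saved under pics/ and viewed, at most 10 in all, crops included, and the job is handed in when it is done.

Besides the shell and the picture viewer there is one more tool, called after "Emit:" as a command line: name --pt "numbers of a row" for each row, then --argument value for the rest. servo_tool: Moves the arm, as the interface text tells. Its arguments: {"type":"object","properties":{"steps":{"type":"array","items":{"type":"array","items":{"type":"number"}}},"newtons":{"type":"number"}},"required":["steps"]}

```bash
mkdir -p pics; python3 - <<'E'
from cell import robot,optics
import cv2,numpy as np
s=robot.sense();print(s['time'],s['ee_pos'],np.round(s['orientation'],3).tolist(),s['wrist_force'],s['grip_width'])
print(robot.grip_point_offset)
for n in("scene","top"):
    im=optics.grab_frame(n);cv2.imwrite(f"pics/{n}0.png",im[...,::-1])
    p=optics.camera_params(n);print(n,p['fx'],p['fy'],p['cx'],p['cy'],np.round(p['extrinsics'],3).tolist())
E
```

```text
0.0 [ 133.65954369 -558.74774862  213.1072929 ] [[0.973, 0.233, -0.0], [0.233, -0.973, 0.002], [0.0, -0.002, -1.0]] [ 0.87108705 -0.08247642 -0.19192022] 91.44558284876145
18.8
scene 382.07509165607377 382.07509165607377 254.0620543080728 188.81364278951187 [[-0.79, -0.612, -0.022, 446.751], [-0.329, 0.455, -0.827, 265.799], [0.517, -0.647, -0.561, 1085.288], [0.0, 0.0, 0.0, 1.0]]
top 396.1915077987777 396.1915077987777 251.96926336692488 192.13394124894023 [[-0.023, -1.0, 0.018, 6.973], [-0.989, 0.02, -0.148, 553.475], [0.147, -0.021, -0.989, 1213.387], [0.0, 0.0, 0.0, 1.0]]
```

View pics/top0.png

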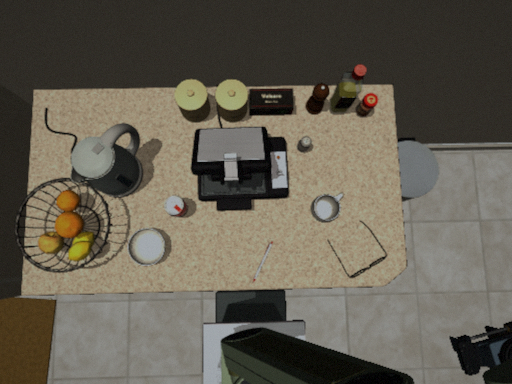

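View pics/scene0.png

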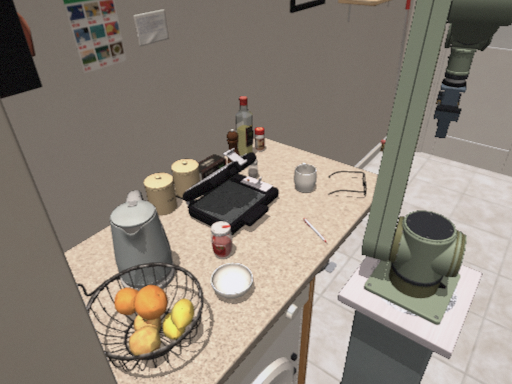

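```bash
python3 - <<'E'
import cv2
im=cv2.imread("pics/top0.png")[115:220,180:320]
cv2.imwrite("pics/c1.png",cv2.resize(im,None,fx=5,fy=5,interpolation=cv2.INTER_CUBIC))
E
```

```text
(no output)
```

View pics/c1.png

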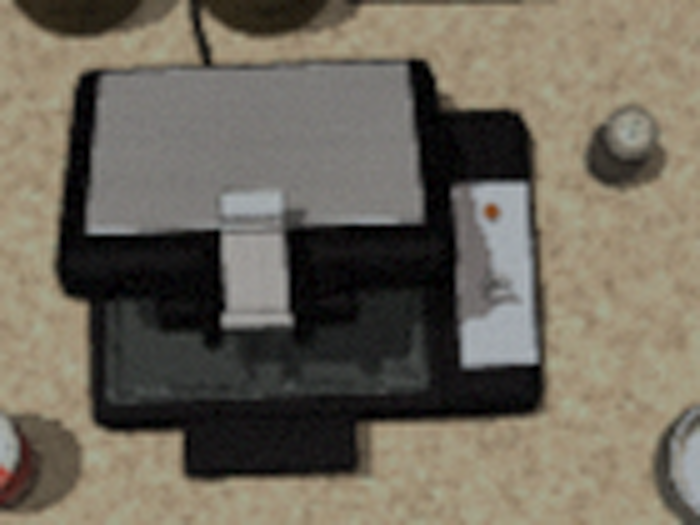

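```bash
cat > h.py <<'E'
import numpy as np
def ray(p,uv,z):
    E=np.array(p['extrinsics']);R=E[:3,:3];c=-R.T@E[:3,3]
    d=R.T@np.array([(uv[0]-p['cx'])/p['fx'],(uv[1]-p['cy'])/p['fy'],1])
    return c+d*(z-c[2])/d[2]
def fit(M,W):
    M=np.array(M,float);W=np.array(W)[:,:2];a=M-M.mean(0);b=W-W.mean(0)
    th=np.arctan2((a[:,0]*b[:,1]-a[:,1]*b[:,0]).sum(),(a*b).sum())
    R=np.array([[np.cos(th),-np.sin(th)],[np.sin(th),np.cos(th)]]);t=W.mean(0)-R@M.mean(0)
    return th,R,t,W-(M@R.T+t)
E
python3 - <<'E'
from cell import robot,optics
from h import *
p=optics.camera_params("top")
f=lambda u,v:(180+u/5,115+v/5)
L=[((542,412),48,(-100,-175)),((96,427),48,(-100,113)),((526,112),48,(100,-175)),((187,475),50,(-134,55)),((357,472),50,(-134,-55))]
W=[ray(p,f(*a),z) for a,z,_ in L]
th,R,t,e=fit([m for *_,m in L],W)
print(th,t,np.round(e,1).tolist())
for n,(a,z) in dict(salt=((632,130),90),).items(): print(n,ray(p,f(*a),z))
print('jar',ray(p,(176,206),108)); print('mug',ray(p,(325,208),88))
to=lambda x,y:R@[x,y]+t
for n,q in dict(latchtip=(-105,0),sw=(-32,-146),lidf=(-80,65)).items(): print(n,to(*q))
# lid angle: front edge of steel cover (255,232) crop, on plane of lid y=0: solve
uv=f(255,232)
for lid in np.arange(.4,.9,.05):
    c,s=np.cos(lid),np.sin(lid);x0,z0=-76-108,94.5-54
    x,z=108+x0*c+z0*s,54-x0*s+z0*c
    w=ray(p,uv,z);print(round(lid,2),np.round(R.T@(w[:2]-t),1),round(x,1),round(z,1))
E
```

```text
0.013662033867757774 [630.39187204  54.17055296] [[0.6, 3.1], [0.8, -4.7], [-4.3, 3.6], [2.4, -3.0], [0.5, 1.0]]
salt [ 703.50071738 -176.76557099   90.        ]
jar [506.43666932 223.05419763 108.        ]
mug [ 493.30132398 -224.69843264   88.        ]
latchtip [525.40167107  52.73608402]
sw [600.3894533  -92.25299321]
lidf [549.51133339 118.07155818]
0.4 [-4.2  2. ] -45.7 163.0
0.45 [-5.9  1.8] -40.1 170.5
0.5 [-7.6  1.6] -34.1 177.8
0.55 [-9.2  1.4] -27.7 184.7
0.6 [-10.7   1.2] -21.0 191.3
0.65 [-12.2   1. ] -14.0 197.6
0.7 [-13.5   0.9] -6.6 203.5
0.75 [-14.8   0.7] 1.0 209.1
0.8 [-16.    0.6] 8.9 214.2
0.85 [-17.1   0.4] 17.0 219.0
```

Emit:
servo_tool --pt "0 0 -0.04 10 1" --pt "0 0 -0.04 2.7 1" --pt "0.035 -0.048 0 0 1" --pt "0.035 -0.048 0 0 1" --pt "0.035 -0.048 0 0 1" --pt "0.035 -0.048 0 0 1" --pt "0.035 -0.048 0 0 1" --pt "0.035 -0.048 0 0 1" --pt "0.035 -0.048 0 0 1" --pt "0.035 -0.048 0 0 1" --newtons 20

```text
time: 1.35
ee_pos: [409.3, -169.8, 293.8]
orientation: [[1.0, 0.013, -0.0], [0.013, -1.0, -0.0], [-0.0, 0.0, -1.0]]
wrist_force: [0.1, -1.2, 0.9]
grip_width: 0.3
gripper_force: 0.0
```

Emit:
servo_tool --pt "0.035 -0.048 0 0 1" --pt "0.035 -0.048 0 0 1" --pt "0.035 -0.048 0 0 1" --pt "0.035 -0.048 0 0 1" --pt "0 0 0 0 1" --pt "0 0 0 0 1"

```text
time: 2.1
ee_pos: [545.6, 22.0, 293.3]
orientation: [[1.0, 0.014, -0.002], [0.014, -1.0, -0.001], [-0.002, 0.001, -1.0]]
wrist_force: [-0.9, -0.8, -0.4]
grip_width: 0.3
gripper_force: 0.0
```

```bash
python3 - <<'E'
from cell import robot,optics
import cv2,numpy as np
s=robot.sense();print(s['time'],s['ee_pos'],np.round(s['orientation'],3).tolist(),s['wrist_force'],s['grip_width'])
p=optics.camera_params("wrist");print(p['fx'],p['cx'],p['cy'],np.round(p['extrinsics'],3).tolist())
cv2.imwrite("pics/w1.png",optics.grab_frame("wrist")[...,::-1])
E
```

```text
2.1 [545.59038727  22.00103427 293.32353674] [[1.0, 0.014, -0.002], [0.014, -1.0, -0.001], [-0.002, 0.001, -1.0]] [-0.90216631 -0.77391521 -0.41408327] 0.3474719813971181
317.9863609740539 257.765103784555 191.48466236491865 [[0.013, -1.0, 0.001, 14.377], [-0.957, -0.012, 0.29, 466.219], [-0.29, -0.005, -0.957, 626.761], [0.0, 0.0, 0.0, 1.0]]
```

View pics/w1.png

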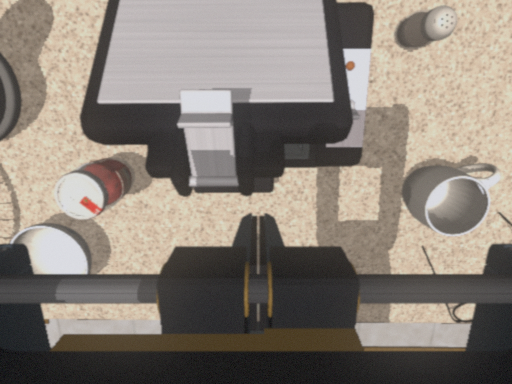

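```bash
python3 - <<'E'
from cell import optics
from h import *
p=optics.camera_params("wrist")
t=np.array([630.4,54.2])
for lid in np.arange(.5,.85,.05):
    c,s=np.cos(lid),np.sin(lid);x0,z0=-184,40.5
    x,z=108+x0*c+z0*s,54-x0*s+z0*c
    a=ray(p,(100,101),z);b=ray(p,(332,101),z);print(round(lid,2),'model x,z',round(x+630.4,1),round(z,1),'meas',a[:2].round(1),b[:2].round(1),'w',round(a[1]-b[1],1))
    r=np.array([-188*c+38*s+108,188*s+38*c+54]);print('  lidfront maker',r.round(1))
for uv in((149,177),(275,190)): print(ray(p,uv,50))
E
```

```text
0.5 model x,z 596.3 177.8 meas [621.  159.3] [623.4 -42.4] w 201.7
  lidfront maker [-38.8 177.5]
0.55 model x,z 602.7 184.7 meas [621.1 156. ] [623.5 -40.8] w 196.9
  lidfront maker [-32.4 184.7]
0.6 model x,z 609.4 191.3 meas [621.3 152.9] [623.6 -39.3] w 192.2
  lidfront maker [-25.7 191.5]
0.65 model x,z 616.4 197.6 meas [621.4 149.9] [623.7 -37.9] w 187.8
  lidfront maker [-18.7 198. ]
0.7 model x,z 623.8 203.5 meas [621.6 147.1] [623.8 -36.6] w 183.7
  lidfront maker [-11.3 204.2]
0.75 model x,z 631.4 209.1 meas [621.7 144.4] [623.8 -35.3] w 179.8
  lidfront maker [ -3.7 210. ]
0.8 model x,z 639.3 214.2 meas [621.8 142. ] [623.9 -34.2] w 176.2
  lidfront maker [  4.3 215.3]
[520.52281412 167.13692554  50.        ]
[504.2770327   -2.86075133  50.        ]
```

Emit:
servo_tool --pt "0.034 -0.048 0 0 1" --pt "0.034 -0.048 0 0 1" --pt "0 0 0.03 0 1" --pt "0 0 0.03 0 1" --pt "0 0 0.01 0 1" --pt "0 0 0.01 0 1" --pt "0 0 0 0 1"

```text
time: 3.02
ee_pos: [612.9, 118.5, 214.3]
orientation: [[1.0, 0.012, 0.001], [0.012, -1.0, -0.0], [0.001, 0.0, -1.0]]
wrist_force: [0.2, 0.2, 0.3]
grip_width: 0.5
gripper_force: 0.0
```

Emit:
servo_tool --pt "-0.005 0 0.007 0 1" --pt "-0.006 0 0.007 0 1" --pt "-0.006 0 0.007 0 1" --pt "-0.006 0 0.007 0 1" --pt "-0.006 0 0.008 0 1" --pt "-0.006 0 0.008 0 1"

```text
time: 3.78
ee_pos: [577.7, 118.7, 169.2]
orientation: [[1.0, 0.013, 0.0], [0.013, -1.0, 0.0], [0.0, -0.0, -1.0]]
wrist_force: [-0.5, 0.1, -0.1]
grip_width: 0.8
gripper_force: 0.2
```

Emit:
servo_tool --pt "-0.004 0 0.01 0 1" --pt "-0.004 0 0.01 0 1" --pt "-0.004 0 0.01 0 1" --pt "-0.003 0 0.009 0 1" --pt "-0.003 0 0.009 0 1"

```text
time: 4.4
ee_pos: [559.9, 118.4, 121.3]
orientation: [[1.0, 0.013, 0.0], [0.013, -1.0, -0.0], [0.0, 0.0, -1.0]]
wrist_force: [-0.4, -0.1, 0.1]
grip_width: 1.0
gripper_force: 0.0
```

```bash
python3 - <<'E'
from cell import robot,optics
import cv2,numpy as np
s=robot.sense();print(s['time'],s['ee_pos'],s['wrist_force'])
a=optics.grab_frame("wrist");b=optics.grab_frame("scene")[120:270,150:320]
b=cv2.resize(b,None,fx=2.2,fy=2.2);a=a[:330]
cv2.imwrite("pics/w2.png",np.hstack([a[:,:420],b[:330]])[...,::-1])
E
```

```text
4.4 [559.86153549 118.4240325  121.29668845] [-0.35241673 -0.14930593  0.09005014]
```

View pics/w2.png

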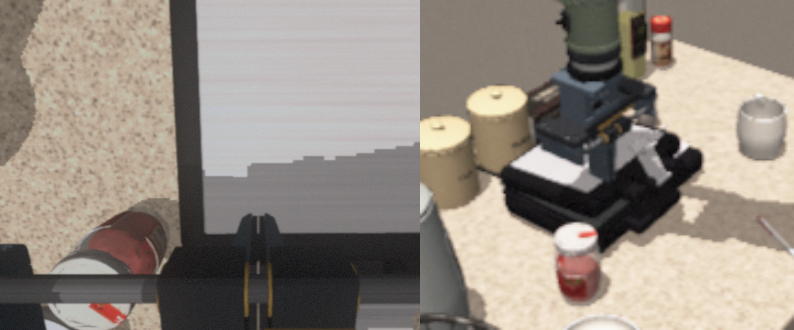

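Emit:
servo_tool --pt "-0.003 0 0.008 0 1" --pt "-0.003 0 0.008 0 1" --pt "-0.002 0 0.006 0 1" --pt "-0.001 0 0.004 0 1" --pt "0 0 0.002 0 1" --pt "0 0 0 0 1"

```text
time: 5.25
ee_pos: [550.6, 118.3, 94.7]
orientation: [[1.0, 0.013, -0.0], [0.013, -1.0, -0.0], [-0.0, 0.0, -1.0]]
wrist_force: [-2.1, -0.5, 5.1]
grip_width: 0.4
gripper_force: 2.6
```

Emit:
servo_tool --pt "0 0 0.001 0 1" --pt "0 0 0.001 0 1" --pt "0 0 0.001 0 1" --pt "0 0 0 0 1"

```text
time: 5.75
ee_pos: [550.6, 118.3, 94.5]
orientation: [[1.0, 0.013, 0.001], [0.013, -1.0, 0.0], [0.001, -0.0, -1.0]]
wrist_force: [-8.9, -2.3, 21.7]
grip_width: 0.5
gripper_force: 10.6
```

Emit:
servo_tool --pt "0 0 -0.008 0 1" --pt "0.01 0 -0.02 0 1" --pt "0.01 0.032 0 0 1" --pt "0 0.032 0 0 1" --pt "0 0 0 0 1"

```text
time: 6.38
ee_pos: [572.0, 53.0, 118.9]
orientation: [[1.0, 0.01, 0.0], [0.01, -1.0, -0.0], [0.0, 0.0, -1.0]]
wrist_force: [-0.1, -0.1, -0.4]
grip_width: 0.6
gripper_force: 0.0
```

```bash
python3 - <<'E'
from cell import robot,optics
import cv2,numpy as np
s=robot.sense();print(s['time'],s['ee_pos'],s['wrist_force'])
a=optics.grab_frame("wrist");b=optics.grab_frame("scene")[120:270,150:320]
b=cv2.resize(b,None,fx=2.2,fy=2.2);a=a[:330]
cv2.imwrite("pics/w3.png",np.hstack([a[:,:420],b[:330]])[...,::-1])
E
```

```text
6.375 [571.98202796  52.95114774 118.86753376] [-0.13488506 -0.14164767 -0.40063498]
```

View pics/w3.png

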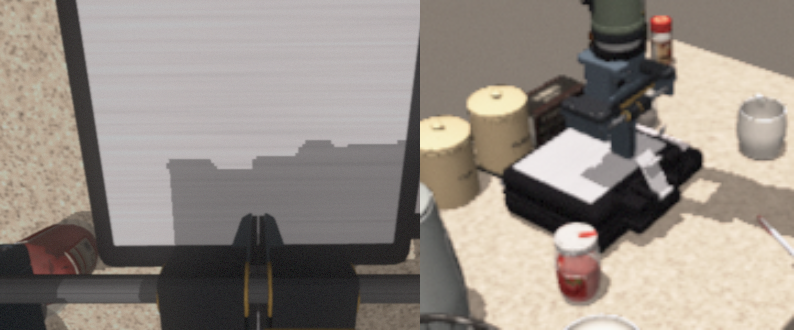

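Emit:
servo_tool --pt "-0.01 -0.003 0 0 1" --pt "-0.01 0 0 0 1" --pt "-0.008 0 0 0 1" --pt "-0.006 0 0 0 1" --pt "-0.006 0 0 0 1" --pt "-0.006 0 0 0 1" --pt "-0.006 0 0 0 1"

```text
time: 7.35
ee_pos: [518.7, 56.8, 118.5]
orientation: [[1.0, 0.013, -0.002], [0.013, -1.0, -0.0], [-0.002, 0.0, -1.0]]
wrist_force: [1.1, -0.1, 0.6]
grip_width: 0.4
gripper_force: 0.8
```

Emit:
servo_tool --pt "-0.006 0 0 0 1" --pt "-0.006 0 0 0 1" --pt "-0.006 0 0 0 1" --pt "-0.006 0 0 0 1" --pt "-0.006 0 0 0 1"

```text
time: 7.98
ee_pos: [488.9, 56.5, 118.8]
orientation: [[1.0, 0.013, -0.001], [0.013, -1.0, -0.0], [-0.001, 0.0, -1.0]]
wrist_force: [1.0, 0.1, -0.2]
grip_width: 0.5
gripper_force: 0.3
```

Emit:
servo_tool --pt "-0.006 0 0 0 1" --pt "-0.006 0 0 0 1" --pt "-0.006 0 0 0 1" --pt "-0.006 0 0 0 1" --pt "-0.006 0 0 0 1" --pt "0 0 0 0 1"

```text
time: 8.72
ee_pos: [459.2, 56.1, 119.0]
orientation: [[1.0, 0.013, -0.0], [0.013, -1.0, -0.0], [-0.0, 0.0, -1.0]]
wrist_force: [0.1, -0.3, -0.1]
grip_width: 0.1
gripper_force: 0.0
```

```bash
python3 - <<'E'
from cell import robot,optics
import cv2,numpy as np
s=robot.sense();print(s['time'],s['ee_pos'],s['wrist_force'])
a=optics.grab_frame("wrist");b=optics.grab_frame("scene")[120:270,150:320]
b=cv2.resize(b,None,fx=2.2,fy=2.2);a=a[:330]
cv2.imwrite("pics/w4.png",np.hstack([a[:,:420],b[:330]])[...,::-1])
E
```

```text
8.725 [459.22619167  56.06644909 118.95061041] [ 0.10272661 -0.29972629 -0.10383398]
```

View pics/w4.png

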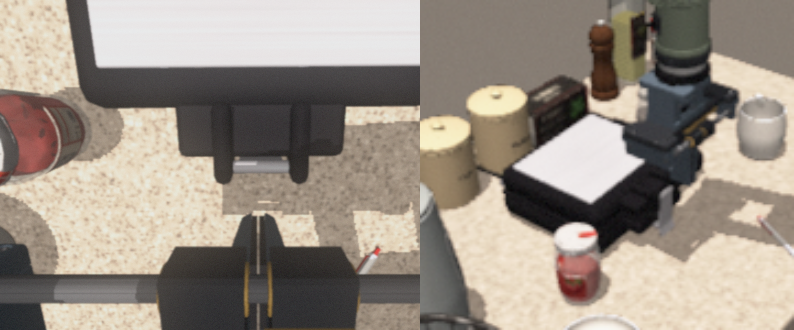

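Emit:
servo_tool --pt "0 0 -0.04 0 1" --pt "0.01 0.05 0 0 1" --pt "0.03 0.05 0 0 1" --pt "0.03 0.046 0 0 1" --pt "0 0 0 0 1" --pt "0 0 0 0 1"

```text
time: 9.57
ee_pos: [531.1, -88.7, 158.5]
orientation: [[1.0, 0.013, -0.001], [0.013, -1.0, 0.001], [-0.001, -0.001, -1.0]]
wrist_force: [0.3, 0.1, 0.4]
grip_width: 0.6
gripper_force: 0.0
```

```bash
python3 - <<'E'
from cell import robot,optics
import cv2,numpy as np
s=robot.sense();print(s['time'],s['ee_pos'],s['wrist_force'])
p=optics.camera_params("wrist");print(np.round(p['extrinsics'],3).tolist())
a=optics.grab_frame("wrist")
cv2.imwrite("pics/w5.png",a[...,::-1])
E
```

```text
9.575 [531.13114826 -88.74949869 158.4686134 ] [0.25804772 0.13401485 0.37953409]
[[0.012, -1.0, -0.0, -95.236], [-0.957, -0.012, 0.289, 490.227], [-0.289, -0.003, -0.957, 492.933], [0.0, 0.0, 0.0, 1.0]]
```

View pics/w5.png

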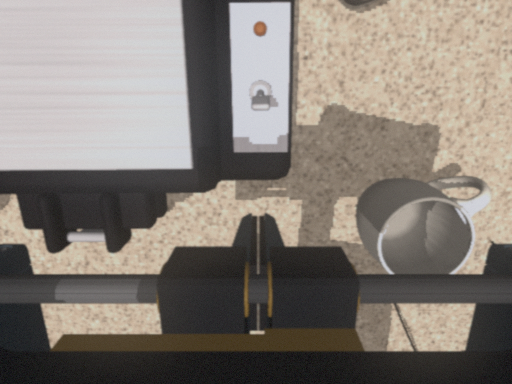

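Emit:
servo_tool --pt "0.029 0 0 0 1" --pt "0 0 0.045 0 1" --pt "0 0 0.033 0 1" --pt "0 0 0.008 0 1" --pt "0.008 0 0 0 1" --pt "0.008 0 0 0 1" --pt "0.006 0 0 0 1" --pt "0.004 0 0 0 1" --pt "0.004 0 0 0 1"

```text
time: 10.75
ee_pos: [590.2, -88.2, 73.1]
orientation: [[1.0, 0.013, -0.001], [0.013, -1.0, -0.0], [-0.001, 0.0, -1.0]]
wrist_force: [-2.9, -0.2, 2.3]
grip_width: 0.2
gripper_force: 1.2
```

Emit:
servo_tool --pt "0.004 0 0 0 1" --pt "0.003 0 0 0 1" --pt "0.003 0 0 0 1"

```text
time: 11.12
ee_pos: [601.3, -88.1, 72.9]
orientation: [[1.0, 0.013, 0.001], [0.013, -1.0, -0.0], [0.001, 0.0, -1.0]]
wrist_force: [-0.1, 0.4, 0.9]
grip_width: 0.6
gripper_force: 0.1
```

Force dropped, so the switch has probably snapped over. I'll retreat and check.

Emit:
servo_tool --pt "-0.015 0 0 0 1" --pt "-0.03 0 0 0 1" --pt "-0.02 0 -0.03 0 1" --pt "0 0 -0.05 0 1" --pt "-0.04 0.02 -0.03 0 1" --pt "-0.03 0.05 0 0 1" --pt "0 0.05 0 0 1" --pt "0 0.05 0 0 1" --pt "0 0 0 0 1"

```text
time: 12.25
ee_pos: [466.9, -262.3, 182.7]
orientation: [[1.0, 0.009, 0.0], [0.009, -1.0, -0.001], [0.0, 0.001, -1.0]]
wrist_force: [-0.8, 0.7, -0.6]
grip_width: 0.8
gripper_force: 0.0
```

```bash
python3 - <<'E'
from cell import robot,optics
import cv2,numpy as np
s=robot.sense();print(s['time'],s['ee_pos'],s['wrist_force'])
t=optics.grab_frame("top")[115:220,160:350];b=optics.grab_frame("scene")[130:270,150:340]
cv2.imwrite("pics/f.png",np.vstack([cv2.resize(t,None,fx=3,fy=3,interpolation=2),cv2.resize(b,(570,280),interpolation=2)])[:600,:,::-1])
E
```

```text
12.25 [ 466.9026188  -262.33399742  182.67919537] [-0.76570926  0.70768056 -0.56876604]
```

View pics/f.png

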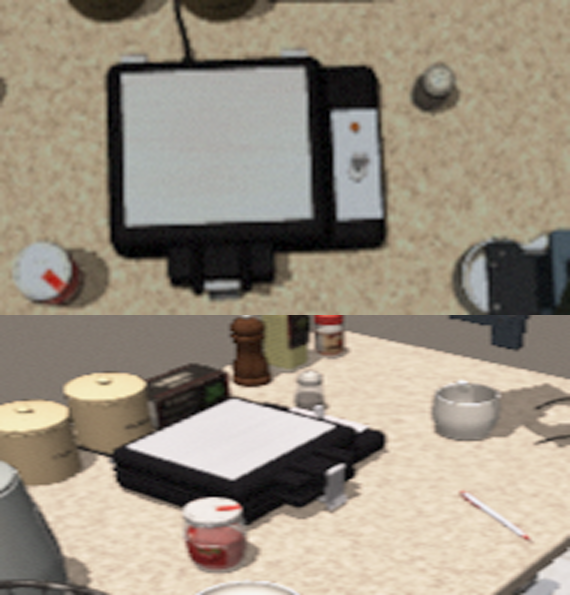

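Emit:
servo_tool --pt "-0.025 -0.05 0 0 1" --pt "-0.03 -0.05 0 0 1" --pt "-0.03 -0.05 0 0 1" --pt "0 -0.05 0 0 1" --pt "0 -0.02 0 0 1" --pt "0 0 0 0 1" --pt "0 0 0 0 1"

```text
time: 13.22
ee_pos: [379.7, -40.8, 182.9]
orientation: [[1.0, 0.014, 0.0], [0.014, -1.0, -0.0], [0.0, 0.0, -1.0]]
wrist_force: [0.1, -0.4, -0.1]
grip_width: 0.4
gripper_force: 0.0
```

```bash
python3 - <<'E'
from cell import robot,optics
import cv2,numpy as np
from h import *
s=robot.sense();print(s['time'],s['ee_pos'])
p=optics.camera_params("wrist");a=optics.grab_frame("wrist")
def pr(q,p):
    c=(np.array(p['extrinsics'])@[*q,1])[:3];return np.round([p['fx']*c[0]/c[2]+p['cx'],p['fy']*c[1]/c[2]+p['cy']],1)
P=[("pin",(495,55,78)),("hooked tip",(495,55,10)),("tip 20deg out",(472,55,14)),("sw on",(625,-90,83)),("sw off",(601,-90,83)),("sw pivot",(613,-90,51))]
q=optics.camera_params("top")
for n,w in P:
    u=pr(w,p);print(n,u,'top',pr(w,q))
cv2.imwrite("pics/w6.png",cv2.resize(a[:240,60:400],None,fx=2.3,fy=2.3,interpolation=2)[...,::-1])
E
```

```text
13.225 [379.66687095 -40.80759946 182.92487106]
pin [139.9  50.2] top [233.  209.7]
hooked tip [163.9  59.5] top [233.6 211.9]
tip 20deg out [164.4  83.5] top [233.7 218.9]
sw on [ 335.9 -158. ] top [279.2 166.7]
sw off [ 333.  -113.9] top [279.4 174.3]
sw pivot [ 324.9 -106.9] top [278.4 172.6]
```

View pics/w6.png

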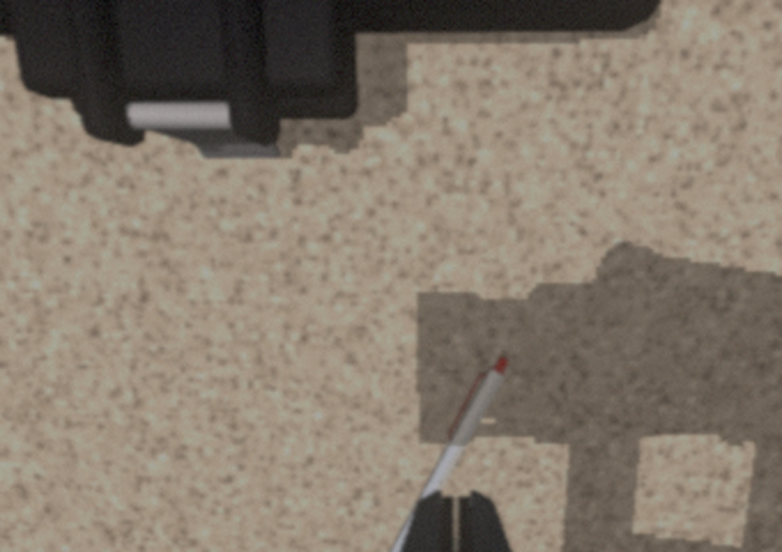

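Emit:
servo_tool --pt "0.03 -0.05 0 0 1" --pt "0.03 -0.047 0 0 1" --pt "0 0 0.055 0 1" --pt "0 0 0.055 0 1" --pt "0 0 0.044 0 1" --pt "0.005 0 0.003 0 1" --pt "0 0 0 0 1"

```text
time: 14.15
ee_pos: [445.6, 56.5, 26.9]
orientation: [[1.0, 0.012, 0.002], [0.012, -1.0, 0.0], [0.002, -0.0, -1.0]]
wrist_force: [0.3, -0.6, 0.2]
grip_width: 0.3
gripper_force: 0.0
```

Emit:
servo_tool --pt "0.006 0 0 0 1" --pt "0.006 0 0 0 1" --pt "0.004 0 0 0 1" --pt "0.003 0 0 0 1"

```text
time: 14.65
ee_pos: [463.2, 57.2, 26.2]
orientation: [[1.0, 0.013, 0.001], [0.013, -1.0, -0.0], [0.001, 0.0, -1.0]]
wrist_force: [0.6, 0.4, -0.7]
grip_width: 0.8
gripper_force: 0.0
```

Emit:
servo_tool --pt "0.003 0 0 0 1" --pt "0.002 0 0 0 1" --pt "0.002 0 0 0 1"

```text
time: 15.02
ee_pos: [469.7, 57.2, 25.9]
orientation: [[1.0, 0.013, -0.0], [0.013, -1.0, -0.0], [-0.0, 0.0, -1.0]]
wrist_force: [-0.1, 0.0, 0.7]
grip_width: 0.5
gripper_force: 0.0
```

Emit:
servo_tool --pt "0.0015 0 0 0 1" --pt "0.0015 0 0 0 1"

```text
time: 15.28
ee_pos: [472.7, 57.3, 25.9]
orientation: [[1.0, 0.013, -0.0], [0.013, -1.0, -0.0], [-0.0, 0.0, -1.0]]
wrist_force: [0.1, -0.0, 0.1]
grip_width: 0.6
gripper_force: 0.0
```

Emit:
servo_tool --pt "0.0015 0 0 0 1" --pt "0.0015 0 0 0 1"

```text
time: 15.52
ee_pos: [473.4, 57.2, 25.7]
orientation: [[1.0, 0.013, -0.005], [0.013, -1.0, -0.0], [-0.005, 0.0, -1.0]]
wrist_force: [-7.1, 0.8, 6.3]
grip_width: 0.6
gripper_force: 3.8
```

Emit:
servo_tool --pt "0.001 0 0 0 1" --pt "0.001 0 0 0 1"

```text
time: 15.78
ee_pos: [473.2, 57.2, 25.5]
orientation: [[1.0, 0.013, -0.009], [0.013, -1.0, -0.001], [-0.009, 0.0, -1.0]]
wrist_force: [-11.7, 1.4, 9.0]
grip_width: -0.1
gripper_force: 5.7
```

Emit:
servo_tool --pt "-0.005 0 0 0 1" --pt "-0.012 0 0 0 1" --pt "0 -0.024 -0.007 0 1" --pt "0 -0.022 -0.007 0 1" --pt "0.008 0 0 0 1" --pt "0.006 0 0 0 1" --pt "0.003 0 0 0 1"

```text
time: 16.65
ee_pos: [477.5, 102.7, 39.6]
orientation: [[1.0, 0.012, -0.0], [0.012, -1.0, -0.0], [-0.0, 0.0, -1.0]]
wrist_force: [0.5, -0.1, -0.1]
grip_width: 0.8
gripper_force: 0.0
```

Emit:
servo_tool --pt "0.0015 0 0 0 1" --pt "0.0015 0 0 0 1"

```text
time: 16.9
ee_pos: [480.0, 103.0, 39.7]
orientation: [[1.0, 0.013, -0.0], [0.013, -1.0, -0.0], [-0.0, 0.0, -1.0]]
wrist_force: [-0.6, 0.2, -0.2]
grip_width: 0.7
gripper_force: 0.0
```

Emit:
servo_tool --pt "0.001 0 0 0 1" --pt "0.001 0 0 0 1"

```text
time: 17.15
ee_pos: [480.7, 103.1, 39.7]
orientation: [[1.0, 0.013, -0.003], [0.013, -1.0, -0.001], [-0.003, 0.001, -1.0]]
wrist_force: [-4.0, 0.1, 3.6]
grip_width: 0.3
gripper_force: 2.2
```

Emit:
servo_tool --pt "-0.005 0 0 0 1" --pt "-0.03 0 0 0 1" --pt "-0.03 0.02 -0.03 0 1" --pt "0 0.03 -0.05 0 1" --pt "0 0.03 -0.05 0 1" --pt "0 0 -0.02 0 1" --pt "0 0 0 0 1" --pt "0 0 0 0 1"

```text
time: 18.15
ee_pos: [417.4, 22.7, 188.8]
orientation: [[1.0, 0.014, -0.002], [0.014, -1.0, -0.0], [-0.002, 0.0, -1.0]]
wrist_force: [0.2, 1.4, -1.1]
grip_width: 0.4
gripper_force: 0.0
```

```bash
python3 - <<'E'
from cell import robot,job
s=robot.sense();print(s['time'],s['ee_pos'],s['wrist_force'])
print(job.job_done())
E
```

```text
18.15 [417.3825828   22.74760075 188.82259268] [ 0.22668464  1.38990063 -1.05348052]
the job is handed in; nothing more can be done
None
```

I handed the job in at 18.2 s: the lid is shut and the latch hooked (both checked by fingertip contact); the switch is on, judging by how far it was pushed and its force drop, not a clear picture.

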